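# Hang and lock a display ledge on a slotted upright

## Task

Take the yellow display bracket standing on the bench, hook its two claws into the upper two slots of the slotted upright, then press it down past the orange spring catch until it is fully home and locked, and let go of it. Feel for the slots and press gently, without forcing the bracket against the upright, and leave the pots and other things on the bench alone.

Things in the scene. Friction and masses are not known exactly. Their poses are not given: they have to be found in the camera images.
- bracket: Loose yellow steel bracket, about 0.35 kg, standing upright on its ledge. Origin: middle of the bottom edge of the flange's back face; x the way the claws point, y sideways, z up. Ledge 150 x 90 x 5 mm at x -150 to 0, lip 19 high at the free end. Flange 44 wide, 5 thick, z 5 to 100, window z 27 to 62. Central rib 14 thick (y -7 to 7), x -70 to -5, z 5 to 100: the part to grip.
- claws (a point): Root of the upper claw: x 0, y 0, z 80 mm in the bracket's frame, same axes. Two alike steel claws at y 0, 5 mm wide, the lower 60 mm below: each a neck 7 high (undersides at z 80 and 20) reaching x = 10.5, and a tongue (x 5.5 to 10.5) hanging 18 mm below the neck, so each claw's end is 25 mm high.
- cam (a point): Cam bar across the flange's window, a steel rod of 6 mm diameter along y, its axis at x -3, z 48 mm in the bracket's frame. It must pass below the orange roller catch.
- grip (a point): Good grip point on the rib: x -42, y 0, z 82 mm in the bracket's frame (18 mm below the rib's top), bracket's axes; the rib is 14 mm thick along y.
- press (a point): Point on top of the rib, x -20, y 0, z 100 mm in the bracket's frame, where to press the hung bracket down.
- post: Black open channel upright fixed to the bench, 66 mm wide, 48 deep, 222 high, on a foot plate 130 x 160 x 8 mm (x -35 to 95). Origin: bench level, middle of the front; x the way the claws go in, y sideways, z up. Its front (x = 0) is a bright strip 36 wide, 4 thick, with three slots in an upright line, each 8 wide, 29 high, bottom edges at z 60, 120, 180 mm; hollow 40 mm deep behind.
- slots (a point): Middle of the upright's front at the upper slot's bottom edge: x 0, y 0, z 180 mm in the post's frame, same axes. NOT the slots' own middle: the strip was clamped off centre by eye, so the line of slots lies anywhere from -10 to +10 mm in y from here, parallel; it does not move. Where the claws miss the slots their ends stop on the strip, bracket origin at x = -10.5 mm.
- seat (a point): Point x 0, y 0, z 100 mm in the post's frame. Locked, the bracket's origin is here but for the strip's -10 to +10 mm in y, same axes. Claws enter the upper two slots with the origin 20 mm above this (2 to spare up and down) until the flange meets the strip, then it comes down. About 12 mm above home the cam bar meets the catch and the unlocked bracket hangs there; pushing past takes some 5 to 20 N.
- catch (a joint): Orange spring roller, 10 mm diameter, 16 wide, in the strip between the upper two slots, axis at z 155 mm, 3.5 mm proud of the strip. 0 = out, grows to 0.006 m as pushed in (7 N to start, 1.2 N more per mm). The cam bar pushes it in on the way down; it springs out over the bar when the bracket is home.
- bluepot: blue ceramic pot, 112 mm wide, 100 high, origin under its middle; leave alone
- bowl: white footed ceramic bowl, 124 mm wide, 100 high, origin under its middle; leave alone
- bottle: drink bottle, 72 mm wide, 210 high, origin under its middle; leave alone
- ruler: flat steel ruler, 300 x 30 x 4 mm, long side x, origin under its middle; leave alone
- tape: roll of orange tape lying flat, 90 mm wide, 24 high, origin under its middle; leave alone
- teacup: green cup, 72 mm wide, 60 high, origin under its middle; leave alone
- marker: black marker pen, 130 x 12 x 12 mm, long side x, origin under its middle; leave alone
- vase: blue vase, 90 mm wide, 140 high, origin under its middle; leave alone
Things that resemble listed ones, but are neither listed nor needed, are in the scene too. What is meant by the bracket is not red, and is the larger of those in its own colour. Leave any turquoise look-alike of the post alone.

How it is judged:
By the outcome, as a careful person would: the job done as asked, in the order asked, and still so for the second after the job is handed in, with the robot touching nothing.
It also fails if it takes over 64 s, if anything falls off the work surface, if the arm or the gripper's body presses on something with over 40 N, if the wrist force passes 120 N, or if a joint passes its speed limit or range.

## Robot

A 6-joint arm with a two-finger parallel gripper is mounted at the origin on the work surface. World frame = base frame: x ahead of the robot, y to its left, z up, the work surface at z = 0. Lengths are in m, angles in rad, forces in N, time in s.
With the tool pointing down it reaches from about 0.35 to 0.85 m from the base axis. Payload 8.1 kg.
Tool frame: the origin (TCP) lies at the very end of the fingers, on their centre line; the grasp point (between the pads) lies 19 mm behind it (robot.pinch_z is the distance from the TCP to the grasp point, in m); y points along the fingers, x is the direction in which the jaws open and shut, and the axes are right-handed (so a half turn about y gives the same grasp; the last joint's range is limited). The gripper opens to 93 mm and grips with 3 to 60 N. Pads are 15 mm wide; open, the fingers measure 128 mm over their backs; the gripper's body (75 mm by 188 mm) begins 65 mm behind the grasp point.
Start: joints at [1.185, 0.13, 1.488, -0, 1.523, -0.085], TCP at [0.178, 0.573, 0.219] pointing down, gripper open.
Joint ranges: [-2.96, 2.96], [-0.89, 2.26], [0.02, 2.5], [-1.34, 4.48], [0, 2.73], [-2.66, 2.66]. Speed limits (rad/s): [2.39, 2.39, 2.79, 3.14, 3.14, 3.14].

## Interface

Orientations are given as a rotation vector (axis times angle).
In Python, from plant import robot gives the robot as it stands.
- The arm moves only by the shell command python3 -m inch 'ROWS' [FORCE]. ROWS is JSON, a list of rows, each a list of 5 numbers: the closure, from -1 (fully open) to 1 (shut), then the shift along the world's x, y, z in m, then the turn about the world's z in rad. A call has 1 to 8 rows; each row is the pose to reach, as a shift and turn from the pose measured when the call began; what a row does not reach only later rows make up. A row lasts 1/8 s, in which the tool goes at most 62.5 mm and 10.7 degrees, less where a joint would pass 70% of its speed; a pose out of reach is approached as far as the arm can. A call with a gripper value outside its range is refused whole. The fingers move at their own pace and stop on an object; FORCE is the grip in N (left out, the last holds). Time passes only in rows, so rows that repeat a pose let the fingers close. It gives the time, the measured TCP pose, the force and the opening at its end, in the units of the state.
- robot.read_state(): the state, without advancing time (a new reading comes with each control period).
- robot.read_camera(name): name is "scene" or "top"; returns a dict with "color" (384x512x3 uint8, red, green, blue), "mtx" (3x3 intrinsics, pixels), "R" (3x3) and "t" (3): a world point X has camera coordinates R X + t. Camera axes: x right, y down, z forward; pixel columns grow to the right and rows downward; lengths in m; the calibration is good to about 2 mm. A picture is of the moment at which its call begins. There is no depth.
- robot.close_job(): hands the job in, once; it reports no verdict.
The state is a dict: "t": time; "q": joint angles; "dq": joint speeds; "joint_torque": joint torques, N m; "tool_pos": TCP position; "orientation": TCP orientation; "force": force on the tool from outside, world axes, zero at the start; "wrist_torque": the same for the moment, N m; "opening": finger opening in m.
Only numpy, scipy, OpenCV 4.12 (cv2) and the standard library are available. Lean on these libraries where they do the work, as an engineer would, in place of code of your own. Each camera call takes 0.05 s, during which the arm holds its last target. There are 200 camera calls.

## Working session

There is one attempt and no reset: what is moved stays moved. The work goes in short steps, Python scripts to look and compute and a shell command to move; the robot and the scene stay as the last step left them, time stands still between calls to the robot, and variables do not carry over. Pictures are saved under pics/ and viewed, about 8 in all and at most 12, crops included, and the job is handed in when it is done.

```bash
mkdir -p pics; python3 - <<'E'
from plant import robot
import cv2,pickle
d={}
for n in("scene","top"):
    c=robot.read_camera(n);d[n]=c
    cv2.imwrite(f"pics/{n}0.png",cv2.resize(c["color"][:,:,::-1],(800,600),interpolation=cv2.INTER_CUBIC))
    print(n,c["mtx"].round(1).tolist(),(-c["R"].T@c["t"]).round(3))
pickle.dump(d,open("c0.pkl","wb"))
s=robot.read_state();print(s)
E
```

```text
scene [[378.4, 0.0, 250.6], [0.0, 378.4, 193.9], [0.0, 0.0, 1.0]] [ 1.034 -0.488  0.947]
top [[363.8, 0.0, 255.7], [0.0, 363.8, 192.4], [0.0, 0.0, 1.0]] [ 0.4   -0.051  1.471]
{'t': 0.1, 'q': array([ 1.18457817e+00,  1.31097615e-01,  1.48918062e+00, -3.53392383e-06,
        1.52296635e+00, -8.54206663e-02]), 'dq': array([ 1.66930752e-03, -1.15969403e-03, -3.85629637e-03,  7.37975159e-04,
        7.30451356e-04, -9.74966208e-05]), 'joint_torque': array([ 1.53624504e-03, -5.61346042e+01, -4.93092549e+01,  7.70444074e-02,
        2.92213418e-02, -2.00949827e-06]), 'tool_pos': array([0.17756898, 0.57259072, 0.21767955]), 'orientation': array([-1.33750261, -0.98377439,  0.98611038]), 'force': array([-0.03578722, -0.85723739,  0.47833695]), 'wrist_torque': array([ 0.02657176,  0.0087068 , -0.00864678]), 'opening': 0.09318794408691351}
```

View pics/scene0.png

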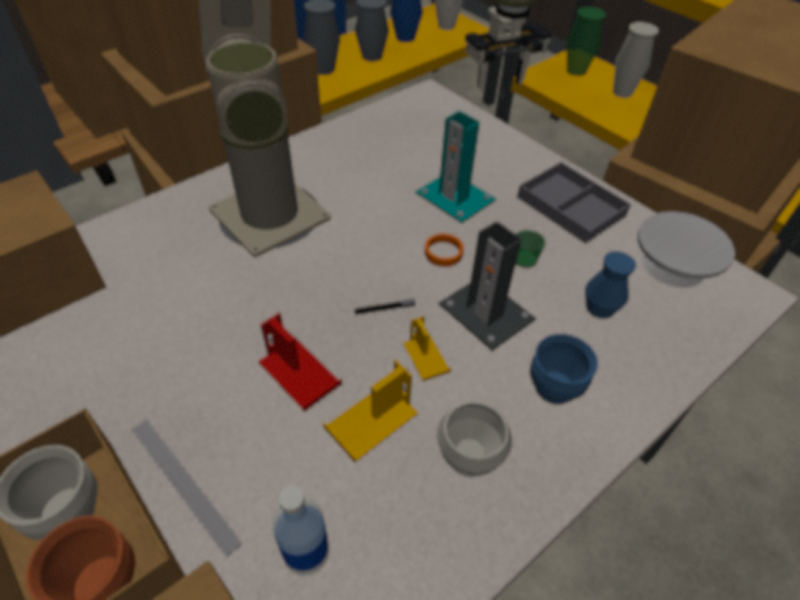

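View pics/top0.png

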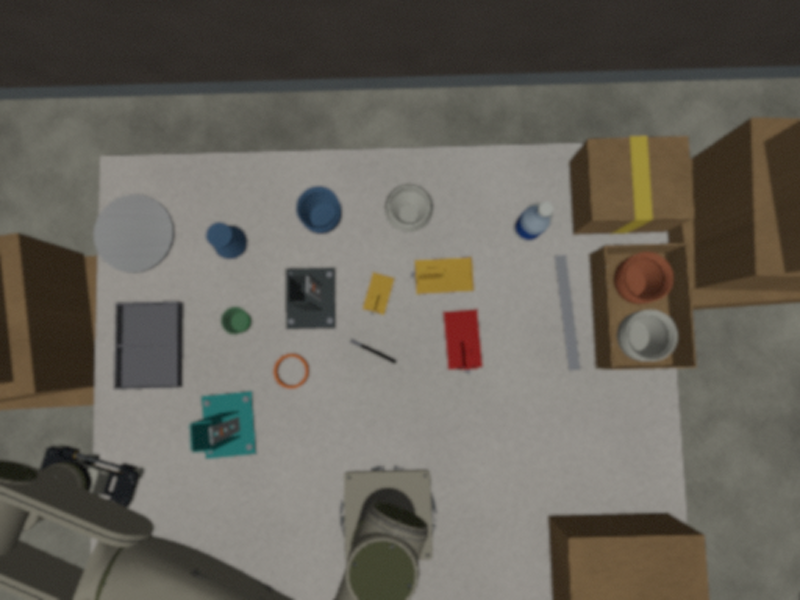

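Candidates for the bracket: the large yellow (scene 375,415; top 445,273), the small yellow (427,350; 378,293) and the red one (300,360; 463,340). I choose the large yellow. For the post, the black one (scene 490,285; top 310,297) rather than the turquoise. One composite of close crops follows.

```bash
python3 - <<'E'
import cv2,pickle,numpy as np
d=pickle.load(open("c0.pkl","rb"))
def crop(n,u,v,w,h,k):
    im=d[n]["color"][v:v+h,u:u+w,::-1]
    return cv2.resize(im,(w*k,h*k),interpolation=cv2.INTER_CUBIC)
a=np.hstack([crop("scene",200,225,80,60,5),crop("scene",275,138,80,60,5)])
b=np.hstack([crop("top",255,155,80,60,5),crop("top",175,160,80,60,5)])
cv2.imwrite("pics/crops.png",np.vstack([a,b]))
E
```

```text
(no output)
```

View pics/crops.png

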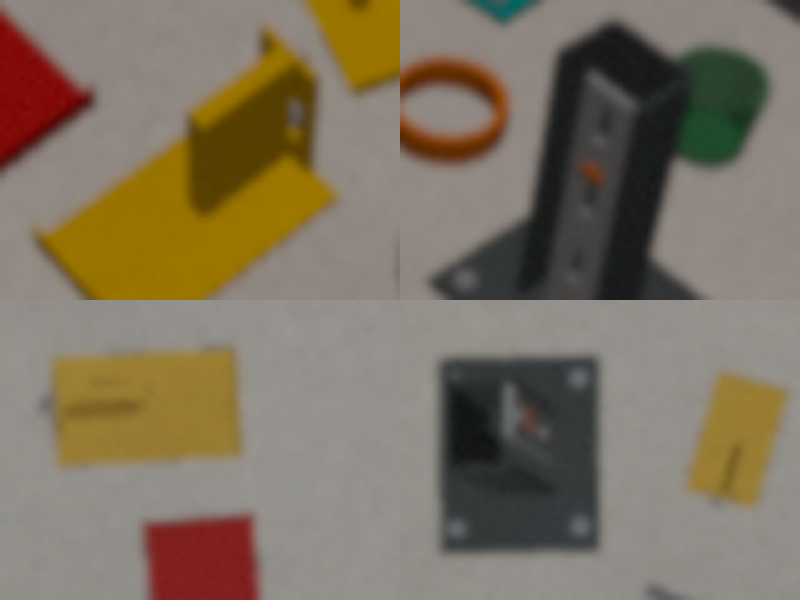

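```bash
cat > fit.py <<'E'
import pickle,numpy as np
from scipy.optimize import least_squares
def proj(c,X):
    p=c["R"]@X.T+c["t"].reshape(3,1); p=c["mtx"]@p; return (p[:2]/p[2]).T
def toW(p,P):
    c,s=np.cos(p[3]),np.sin(p[3]); return np.array(P)/1000@np.array([[c,s,0],[-s,c,0],[0,0,1]])+p[:3]
def fit(d,obs,p0):
    def r(p): return np.concatenate([(proj(d[n],toW(p,[P]))-uv).ravel() for n,uv,P in obs])
    s=least_squares(r,p0,loss="soft_l1"); return s.x,r(s.x).reshape(-1,2)
def ray(c,uv):
    o=-c["R"].T@c["t"].ravel(); v=c["R"].T@np.linalg.inv(c["mtx"])@[uv[0],uv[1],1]; return o,v
E
python3 - <<'E'
from fit import *
d=pickle.load(open("c0.pkl","rb"))
A=lambda u,v:np.array([(u+.5)*.64-.5,(v+.5)*.64-.5])
def C(u0,v0,ox,oy): return lambda u,v:np.array([u0+(u-ox+.5)/5-.5,v0+(v-oy+.5)/5-.5])
sb=C(200,225,0,0);sp=C(275,138,400,0);tb=C(255,155,0,300);tp=C(175,160,400,300)
B=[("top",tb(53,357),(0,-45,5)),("top",tb(60,465),(0,45,5)),("top",tb(234,348),(-150,-45,19)),("top",tb(241,456),(-150,45,19)),
("scene",sb(37,235),(-150,45,19)),("scene",sb(335,195),(0,-45,5)),("scene",sb(190,115),(-70,7,100)),("scene",sb(315,75),(0,-22,100)),("scene",sb(265,32),(0,22,100)),("scene",sb(203,213),(-70,-7,5))]
x,r=fit(d,B,[.57,-.03,0,1.57]);print("bracket",x.round(4));print(r.round(1).tolist())
P=[("top",tp(442,358),(95,-80,8)),("top",tp(597,357),(-35,-80,8)),("top",tp(442,550),(95,80,8)),("top",tp(598,551),(-35,80,8)),
("scene",A(440,303),(-35,80,8)),("scene",A(490,346),(-35,-80,8)),("scene",A(534,317),(95,-80,8)),
("scene",sp(560,55),(0,33,222)),("scene",sp(615,20),(48,33,222)),("scene",sp(688,77),(48,-33,222))]
y,r=fit(d,P,[.5,.13,0,1.57]);print("post",y.round(4));print(r.round(1).tolist())
n=np.array([np.cos(y[3]),np.sin(y[3]),0]);l=np.array([-n[1],n[0],0])
c=d["scene"]
for nm,uv in(("up",sp(605,125)),("mid",sp(590,195)),("low",sp(575,265)),("catch",sp(593,174)),("stripTL",sp(588,70)),("stripTR",sp(637,100))):
    o,v=ray(c,uv);t=n@(y[:3]-o)/(n@v);X=o+t*v;print(nm,X.round(4),"y,z in post mm",(l@(X-y[:3])*1e3).round(1),((X[2]-y[2])*1e3).round(1))
E
```

```text
bracket [ 0.5987 -0.0856 -0.0049  1.606 ]
[[-0.9, 0.3], [-0.9, 0.5], [-0.1, -0.8], [0.1, -0.3], [-1.1, -0.7], [0.7, 0.3], [-1.2, 0.0], [0.6, 0.5], [-0.2, -1.0], [-0.1, 2.0]]
post [ 0.5504  0.1561 -0.0034  1.5582]
[[-0.6, -0.0], [0.3, -0.3], [-0.8, 0.9], [0.2, 0.2], [-1.8, -0.6], [0.6, 2.5], [0.9, 1.1], [-1.3, -0.6], [-0.5, -0.4], [1.6, 0.4]]
up [0.5635 0.156  0.196 ] y,z in post mm -13.1 199.3
mid [0.5629 0.156  0.1378] y,z in post mm -12.5 141.2
low [0.5623 0.156  0.0747] y,z in post mm -11.9 78.0
catch [0.562  0.156  0.1549] y,z in post mm -11.6 158.2
stripTL [0.5443 0.1562 0.2243] y,z in post mm 6.1 227.6
stripTR [0.5814 0.1558 0.229 ] y,z in post mm -31.0 232.3
```

```bash
python3 - <<'E'
from plant import robot
from scipy.spatial.transform import Rotation as R
import numpy as np
s=robot.read_state();M=R.from_rotvec(s["orientation"]).as_matrix();print(M.round(3));print("jaw yaw",np.arctan2(M[1,0],M[0,0]),s["tool_pos"], s["force"])
E
python3 -m inch '[[-1,0,0,0.06,0],[-1,0.03,-0.05,0.09,0],[-1,0.06,-0.1,0.09,0],[-1,0.09,-0.15,0.09,0],[-1,0.12,-0.2,0.09,0],[-1,0.15,-0.25,0.09,0],[-1,0.18,-0.3,0.09,0],[-1,0.21,-0.35,0.09,0]]' 20
```

```text
[[ 0.296 -0.001 -0.955]
 [ 0.955 -0.002  0.296]
 [-0.002 -1.     0.   ]]
jaw yaw 1.2699991195483438 [0.17756898 0.57259072 0.21767955] [-0.03578722 -0.85723739  0.47833695]
t: 1.1
tool_pos: [0.388, 0.2208, 0.3074]
orientation: [-1.337, -0.984, 0.986]
force: [0.9, 0.6, -0.0]
opening: 0.0931
```

```bash
python3 -m inch '[[-1,0.03,-0.045,0,-0.16],[-1,0.06,-0.09,0,-0.32],[-1,0.09,-0.135,0,-0.48],[-1,0.12,-0.18,0,-0.64],[-1,0.15,-0.225,0,-0.8],[-1,0.18,-0.27,0,-0.96],[-1,0.205,-0.315,-0.02,-1.12],[-1,0.212,-0.348,-0.04,-1.235]]'
python3 -m inch '[[-1,0,0,-0.03,0],[-1,0,0,-0.06,0],[-1,0,0,-0.09,0],[-1,0,0,-0.09,0]]'
python3 - <<'E'
from plant import robot
from scipy.spatial.transform import Rotation as R
import numpy as np,cv2,pickle
s=robot.read_state();M=R.from_rotvec(s["orientation"]).as_matrix();print("jaw yaw",np.arctan2(M[1,0],M[0,0]),s["tool_pos"],s["q"].round(2))
d={n:robot.read_camera(n) for n in("scene","top")};pickle.dump(d,open("c1.pkl","wb"))
f=lambda n,u,v,w,h:cv2.resize(d[n]["color"][v:v+h,u:u+w,::-1],(400,600),interpolation=cv2.INTER_CUBIC)
cv2.imwrite("pics/above.png",np.hstack([f("scene",195,170,80,120),f("top",250,130,80,120)]))
E
```

```text
t: 2.1
tool_pos: [0.6006, -0.1293, 0.2659]
orientation: [-1.57, -0.021, 0.025]
force: [-0.5, 1.0, -0.5]
opening: 0.0932
t: 2.6
tool_pos: [0.5983, -0.1286, 0.1723]
orientation: [-1.568, -0.016, 0.03]
force: [-0.2, -0.1, 0.2]
opening: 0.093
jaw yaw 0.02965238967155262 [ 0.59828538 -0.12862336  0.17226242] [-0.3   0.2   1.5  -0.    1.45 -0.32]
```

View pics/above.png

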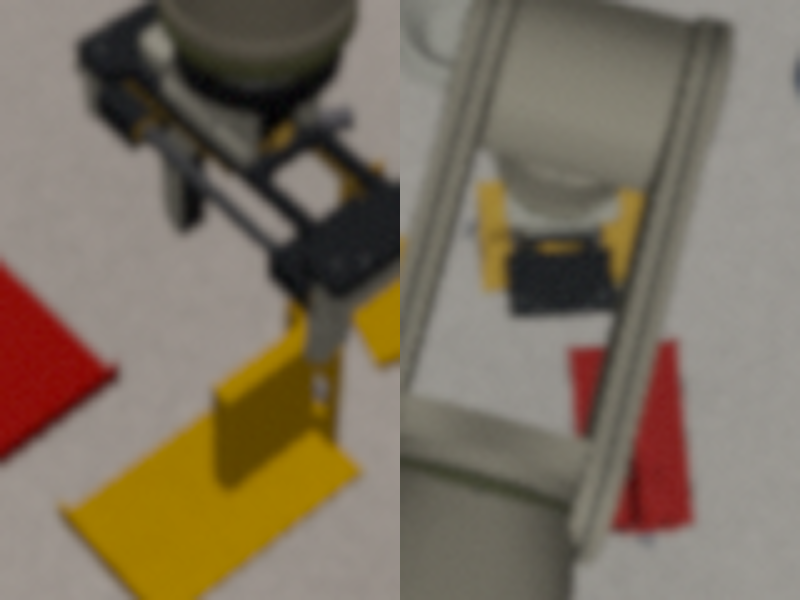

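The left half shows the open fingers above the rib (finger 325,340, rib top 215–310,320–395), lined up with the yellow bracket. In the right half the ledge lies under the gripper (480–645,185–290).

```bash
python3 -m inch '[[-1,0.002,0.001,-0.04,0.005],[-1,0.002,0.001,-0.08,0.005],[-1,0.002,0.001,-0.109,0.005],[-1,0.002,0.001,-0.109,0.005],[0.3,0.002,0.001,-0.109,0.005],[0.3,0.002,0.001,-0.109,0.005],[0.3,0.002,0.001,-0.109,0.005],[0.3,0.002,0.001,-0.109,0.005]]' 10
python3 -m inch '[[1,0,0,0,0],[1,0,0,0,0],[1,0,0,0,0],[1,0,0,0,0],[1,0,0,0,0],[1,0,0,0,0]]' 10
```

```text
t: 3.7
tool_pos: [0.603, -0.1283, 0.0682]
orientation: [-1.571, -0.026, 0.029]
force: [-1.0, -0.5, 0.2]
opening: 0.0575
t: 4.45
tool_pos: [0.6026, -0.1282, 0.0675]
orientation: [-1.57, -0.025, 0.029]
force: [0.0, -0.3, -4.5]
opening: 0.0135
```

```bash
python3 -m inch '[[1,0,0,0,0],[1,0,0,0.03,0],[1,0,0,0.06,0],[1,0,0,0.09,0],[1,0,0,0.12,0],[1,0,0,0.12,0]]' 35
python3 -m inch '[[1,-0.005,0.02,0,0],[1,-0.01,0.045,0,-0.01],[1,-0.015,0.07,0,-0.02],[1,-0.02,0.095,0,-0.03],[1,-0.03,0.12,0,-0.04],[1,-0.04,0.145,0,-0.04],[1,-0.04,0.16,0,-0.04],[1,-0.04,0.16,0,-0.04]]'
python3 - <<'E'
from plant import robot
from scipy.spatial.transform import Rotation as R
import numpy as np,cv2,pickle
s=robot.read_state();M=R.from_rotvec(s["orientation"]).as_matrix();print("jaw yaw",np.arctan2(M[1,0],M[0,0]),s["tool_pos"],s["force"],s["wrist_torque"])
d={n:robot.read_camera(n) for n in("scene","top")};pickle.dump(d,open("c2.pkl","wb"))
cv2.imwrite("pics/near.png",cv2.resize(d["scene"]["color"][130:230,230:363,::-1],(798,600),interpolation=cv2.INTER_CUBIC))
E
```

```text
t: 5.2
tool_pos: [0.6044, -0.1287, 0.1904]
orientation: [-1.572, -0.029, 0.025]
force: [0.2, 0.2, -2.5]
opening: 0.0137
t: 6.2
tool_pos: [0.564, 0.0325, 0.1894]
orientation: [-1.572, 0.001, -0.004]
force: [0.2, -0.2, -4.4]
opening: 0.0137
jaw yaw -0.003315587229975295 [0.56404804 0.03248762 0.18942546] [ 0.16169236 -0.16029908 -4.38623312] [-0.03131862  0.02381078 -0.01261539]
```

View pics/near.png

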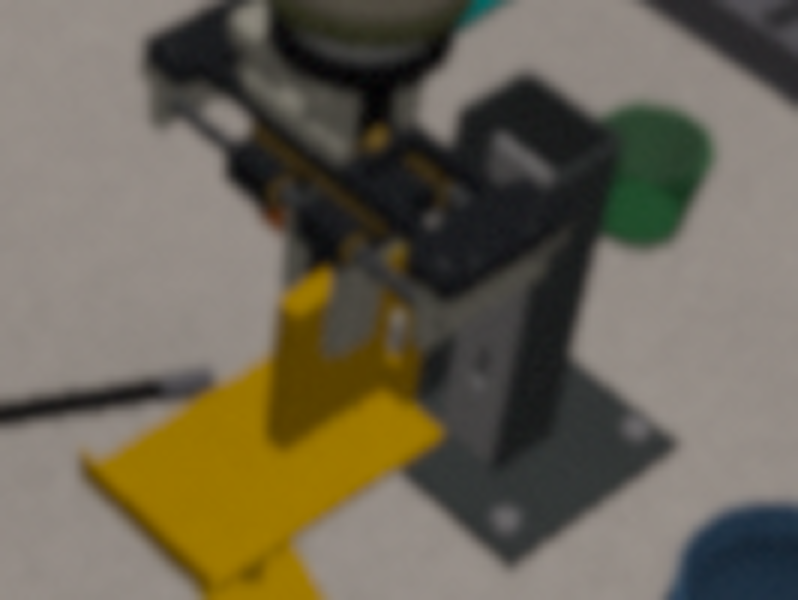

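The bracket hangs level in front of the post: ledge corners at (83,457) and (443,432), rib foot at (278,442), lower slot at (480,365). I fit both from this one picture so shared errors cancel.

```bash
python3 - <<'E'
from fit import *
d=pickle.load(open("c2.pkl","rb"))
g=lambda u,v:np.array([230+(u+.5)/6-.5,130+(v+.5)/6-.5])
B=[((83,455),(-150,45,19)),((443,432),(0,-45,5)),((283,297),(-70,7,100)),((303,312),(-70,-7,100)),((280,443),(-70,-7,5)),((212,590),(-150,-45,0))]
P=[((512,567),(-35,-80,8)),((675,442),(95,-80,8)),((612,145),(48,-33,222)),((525,75),(48,33,222)),((462,118),(0,33,222)),((497,467),(0,-33,8))]
F=lambda L:[("scene",g(*a),b) for a,b in L]
def fitf(L,f,p0):
    L=F(L)
    def r(p): return np.concatenate([(proj(d["scene"],toW(f(p),[b]))-uv).ravel() for _,uv,b in L])
    s=least_squares(r,p0);print(f(s.x).round(4) if 0 else np.round(f(s.x),4),r(s.x).reshape(-1,2).round(1).tolist());return np.array(f(s.x))
b=fitf(B,lambda p:[p[0],p[1],p[2],1.5675],[.56,.07,.12])
fitf(B,lambda p:[p[0],p[1],p[2],p[3]],[.56,.07,.12,1.567])
y=fitf(P,lambda p:[p[0],p[1],0,p[2]],[.55,.156,1.558])
y=fitf(P,lambda p:p,[.55,.156,0,1.558])
n=np.array([np.cos(y[3]),np.sin(y[3]),0]);l=np.array([-n[1],n[0],0])
o,v=ray(d["scene"],g(481,365));X=o+v*(n@(y[:3]-o)/(n@v));print("low slot",X.round(4),l@(X-y[:3])*1e3)
E
```

```text
[0.5541 0.0885 0.1051 1.5675] [[0.5, -1.4], [0.4, -0.7], [-0.7, 0.0], [-0.6, 0.5], [0.8, 1.2], [-0.4, 0.4]]
[0.5534 0.0879 0.106  1.5817] [[0.5, -1.1], [0.3, -1.0], [-0.8, -0.0], [-0.6, 0.4], [0.8, 1.2], [-0.1, 0.5]]
[0.5536 0.1526 0.     1.591 ] [[0.1, 0.1], [0.4, 0.0], [2.3, -0.5], [-0.5, -0.8], [-1.5, -0.9], [-0.8, 1.9]]
[ 0.5397  0.1726 -0.0243  1.5775] [[-0.1, -1.2], [-0.1, -0.3], [1.9, 0.3], [-0.2, 0.2], [-1.0, -0.1], [-0.6, 1.1]]
low slot [0.5505 0.1727 0.0533] -10.75562867389163
```

Kinematics and both fits agree: the slot line is at x ≈ 0.562, the front of the strip at y ≈ 0.156, and the bracket origin is now at (0.564, 0.075, 0.122). I approach and feel.

```bash
python3 -m inch '[[1,-0.002,0.02,-0.002,0],[1,-0.002,0.04,-0.002,0],[1,-0.002,0.055,-0.002,0],[1,-0.002,0.055,-0.002,0],[1,-0.002,0.055,-0.002,0]]'
python3 -m inch '[[1,0,0.004,0,0],[1,0,0.008,0,0],[1,0,0.011,0,0],[1,0,0.013,0,0],[1,0,0.013,0,0]]'
python3 -m inch '[[1,0,0.003,0,0],[1,0,0.005,0,0],[1,0,0.005,0,0]]'
```

```text
t: 6.92
tool_pos: [0.5625, 0.0859, 0.1879]
orientation: [-1.573, 0.002, -0.005]
force: [0.3, 0.8, -3.3]
opening: 0.0138
t: 7.55
tool_pos: [0.5625, 0.0991, 0.1879]
orientation: [-1.573, 0.002, -0.005]
force: [0.8, -0.3, -4.4]
opening: 0.0137
t: 7.92
tool_pos: [0.5625, 0.1034, 0.188]
orientation: [-1.574, 0.002, -0.005]
force: [-0.5, -4.5, -2.7]
opening: 0.0135
```

```bash
python3 -m inch '[[1,0,-0.002,0,0],[1,-0.002,-0.002,0,0],[1,-0.002,0.001,0,0],[1,-0.002,0.002,0,0],[1,-0.002,0.002,0,0]]'
python3 -m inch '[[1,0,-0.002,0,0],[1,-0.002,-0.002,0,0],[1,-0.002,0.001,0,0],[1,-0.002,0.002,0,0],[1,-0.002,0.002,0,0]]'
```

```text
t: 8.55
tool_pos: [0.5606, 0.1057, 0.188]
orientation: [-1.574, 0.002, -0.005]
force: [-0.0, -0.4, -3.7]
opening: 0.014
t: 9.18
tool_pos: [0.5587, 0.1079, 0.1881]
orientation: [-1.574, 0.001, -0.005]
force: [1.8, -0.2, -4.7]
opening: 0.0138
```

At x ≈ 0.5606 the claws went past the contact depth without force, so they are in the slots. I re-centre and go in.

```bash
python3 -m inch '[[1,0.0015,0,0,0],[1,0.0015,0.002,0,0],[1,0.0015,0.004,0,0],[1,0.0015,0.004,0,0]]'
python3 -m inch '[[1,0,0.002,0,0],[1,0,0.003,0,0],[1,0,0.003,0,0]]'
```

```text
t: 9.68
tool_pos: [0.5601, 0.1121, 0.188]
orientation: [-1.574, 0.001, -0.005]
force: [0.4, -0.6, -3.9]
opening: 0.0137
t: 10.05
tool_pos: [0.5601, 0.1137, 0.1881]
orientation: [-1.576, 0.002, -0.005]
force: [-1.9, -7.3, -2.9]
opening: 0.0135
```

```bash
python3 -m inch '[[1,0,-0.001,0,0],[1,0,-0.001,-0.002,0],[1,0,-0.001,-0.004,0],[1,0,-0.001,-0.006,0],[1,0,-0.001,-0.006,0]]' 45
python3 -m inch '[[1,0,0,-0.001,0],[1,0,0,-0.002,0],[1,0,0,-0.003,0],[1,0,0,-0.003,0]]'
```

```text
t: 10.68
tool_pos: [0.5599, 0.1128, 0.1817]
orientation: [-1.576, 0.002, -0.005]
force: [-0.7, 0.4, -4.1]
opening: 0.0136
t: 11.18
tool_pos: [0.5601, 0.1124, 0.1794]
orientation: [-1.577, 0.002, -0.005]
force: [-1.8, -4.1, 2.5]
opening: 0.0137
```

Catch met at about 8 mm down, as expected. I press on in small steps.

```bash
python3 -m inch '[[1,0,0,-0.001,0],[1,0,0,-0.002,0],[1,0,0,-0.003,0],[1,0,0,-0.003,0]]'
python3 -m inch '[[1,0,0,-0.001,0],[1,0,0,-0.002,0],[1,0,0,-0.003,0],[1,0,0,-0.003,0]]'
```

```text
t: 11.68
tool_pos: [0.5602, 0.1123, 0.1767]
orientation: [-1.577, 0.002, -0.006]
force: [-3.4, -4.1, 2.4]
opening: 0.0137
t: 12.18
tool_pos: [0.56, 0.1124, 0.173]
orientation: [-1.577, 0.002, -0.005]
force: [-1.2, -1.7, -2.4]
opening: 0.0139
```

```bash
python3 -m inch '[[1,0,0,-0.001,0],[1,0,0,-0.002,0],[1,0,0,-0.003,0],[1,0,0,-0.003,0]]'
python3 -m inch '[[1,0,0,-0.001,0],[1,0,0,-0.002,0],[1,0,0,-0.002,0]]'
python3 -m inch '[[1,0,0,-0.001,0],[1,0,0,-0.002,0],[1,0,0,-0.002,0]]'
```

```text
t: 12.68
tool_pos: [0.5598, 0.1125, 0.1694]
orientation: [-1.577, 0.003, -0.005]
force: [1.7, 0.1, -7.3]
opening: 0.0138
t: 13.05
tool_pos: [0.5599, 0.1127, 0.1676]
orientation: [-1.576, 0.002, -0.005]
force: [0.2, -0.9, -3.4]
opening: 0.0138
t: 13.42
tool_pos: [0.5602, 0.1127, 0.1672]
orientation: [-1.576, 0.001, -0.006]
force: [-5.2, -2.5, 6.8]
opening: 0.0138
```

```bash
python3 -m inch '[[1,0.0003,0,-0.001,0],[1,0.0003,0,-0.001,0],[1,0.0003,0,-0.001,0]]'
python3 -m inch '[[1,0,0,0.001,0],[1,0,0,0.002,0],[1,0,0,0.002,0]]'
```

```text
t: 13.8
tool_pos: [0.5606, 0.1127, 0.1672]
orientation: [-1.576, 0.001, -0.006]
force: [-5.0, -1.2, 6.6]
opening: 0.0137
t: 14.18
tool_pos: [0.5605, 0.1127, 0.1688]
orientation: [-1.576, 0.001, -0.006]
force: [-0.3, -0.4, -4.3]
opening: 0.0137
```

```bash
python3 -m inch '[[1,0,0.001,-0.001,0],[1,0,0.001,-0.003,0],[1,0,0.001,-0.003,0]]'
python3 -m inch '[[1,0,0,0.001,0],[1,0,0,0.002,0],[1,0,0,0.002,0]]'
```

```text
t: 14.55
tool_pos: [0.5609, 0.1136, 0.1672]
orientation: [-1.576, 0.0, -0.006]
force: [-3.4, -2.4, 6.3]
opening: 0.0139
t: 14.92
tool_pos: [0.5607, 0.1133, 0.1686]
orientation: [-1.577, 0.001, -0.006]
force: [0.8, -1.0, -4.9]
opening: 0.0136
```

```bash
python3 - <<'E'
from plant import robot
import cv2,numpy as np,pickle
d={n:robot.read_camera(n) for n in("scene","top")};pickle.dump(d,open("c3.pkl","wb"))
cv2.imwrite("pics/home.png",cv2.resize(d["scene"]["color"][120:220,235:368,::-1],(798,600),interpolation=cv2.INTER_CUBIC))
E
```

```text
(no output)
```

View pics/home.png

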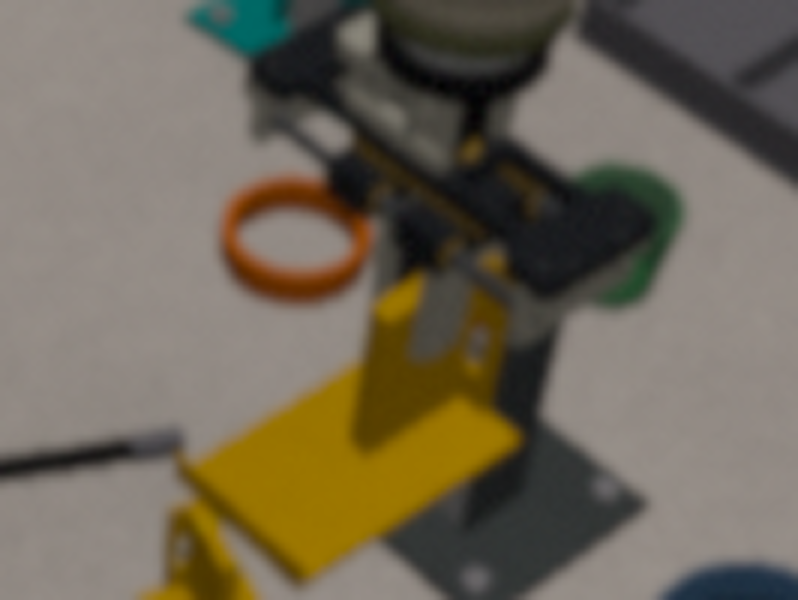

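The ledge is level against the post (ledge corners 185,460 / 522,437, flange against the strip). It stops repeatably at z 0.1672, which is home. I press home once more and release. The fingers open along x, and there is nothing near them at that height.

```bash
python3 -m inch '[[1,0,0,-0.001,0],[1,0,0,-0.0025,0],[1,0,0,-0.0025,0]]'
python3 -m inch '[[0.6,0,0,0,0],[0.6,0,0,0,0],[0.3,0,0,0,0],[0.0,0,0,0,0],[-0.2,0,0,0,0],[-0.2,0,0,0,0]]'
python3 -m inch '[[-0.2,0,0,0.01,0],[-0.2,0,0,0.03,0],[-0.2,0,0,0.06,0],[-0.2,0,-0.02,0.09,0],[-0.2,0,-0.06,0.11,0],[-0.2,0,-0.12,0.11,0],[-0.2,-0.05,-0.18,0.11,0],[-0.2,-0.05,-0.18,0.11,0]]'
python3 - <<'E'
from plant import robot
import cv2,numpy as np,pickle
d={n:robot.read_camera(n) for n in("scene","top")};pickle.dump(d,open("c4.pkl","wb"))
f=lambda n,u,v:cv2.resize(d[n]["color"][v:v+120,u:u+80,::-1],(400,600),interpolation=cv2.INTER_CUBIC)
cv2.imwrite("pics/rel.png",np.hstack([f("scene",265,110),f("top",165,140)]))
E
```

```text
t: 15.4
tool_pos: [0.5609, 0.1135, 0.1673]
orientation: [-1.576, -0.0, -0.007]
force: [-3.7, -1.9, 4.8]
opening: 0.014
t: 16.15
tool_pos: [0.5609, 0.1135, 0.1673]
orientation: [-1.576, -0.0, -0.007]
force: [-0.6, -0.3, -0.1]
opening: 0.0533
t: 17.15
tool_pos: [0.5098, -0.069, 0.2791]
orientation: [-1.577, 0.001, -0.01]
force: [1.4, 0.7, 0.4]
opening: 0.0559
```

View pics/rel.png

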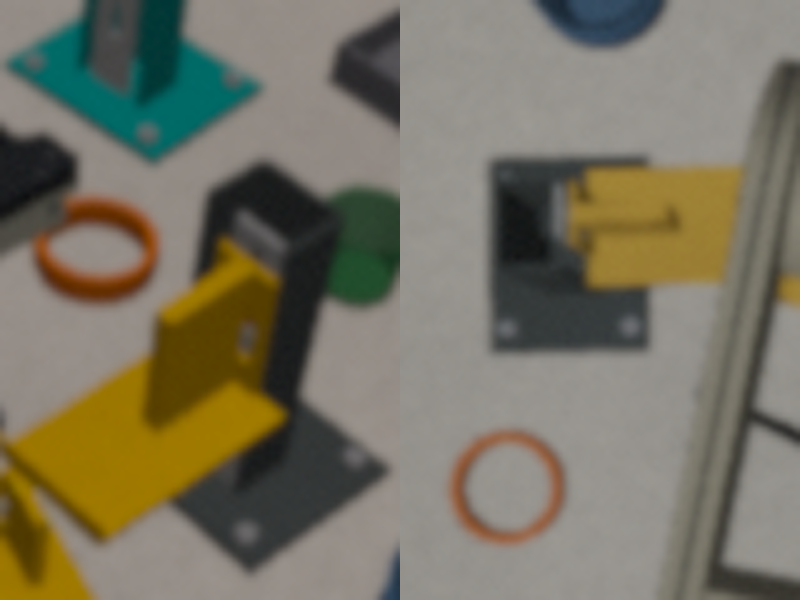

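The bracket sits flush in the post with nothing touching it (flange top 220–275,240–285; ledge level). I check its height by lightly touching the rib's top with closed fingers: home should meet at z ≈ 0.200, hanging on the catch at ≈ 0.212.

```bash
python3 -m inch '[[1,0.02,0.05,0,0],[1,0.05,0.1,0,0],[1,0.05,0.15,0,0],[1,0.05,0.19,0,0],[1,0.0505,0.205,0,0],[1,0.0505,0.205,-0.03,0],[1,0.0505,0.205,-0.06,0],[1,0.0505,0.205,-0.06,0]]' 10
python3 -m inch '[[1,0,0,-0.005,0],[1,0,0,-0.01,0],[1,0,0,-0.012,0],[1,0,0,-0.014,0],[1,0,0,-0.014,0]]'
python3 -m inch '[[1,0,0,-0.002,0],[1,0,0,-0.004,0],[1,0,0,-0.004,0]]'
```

```text
t: 18.25
tool_pos: [0.5598, 0.1375, 0.2166]
orientation: [-1.578, 0.003, -0.006]
force: [0.6, 0.8, 0.3]
opening: 0.0006
t: 18.88
tool_pos: [0.5599, 0.1374, 0.2026]
orientation: [-1.578, 0.003, -0.006]
force: [0.2, -0.3, 0.3]
opening: 0.0007
t: 19.25
tool_pos: [0.5602, 0.1375, 0.1998]
orientation: [-1.578, 0.002, -0.007]
force: [-2.5, -0.9, 6.3]
opening: 0.0002
```

Contact is at z 0.200, so it is home. One firmer press follows, then I retreat.

```bash
python3 -m inch '[[1,0,0,-0.002,0],[1,0,0,-0.003,0],[1,0,0,-0.003,0]]'
python3 -m inch '[[1,0,0,0.02,0],[1,0,0,0.06,0],[1,0,-0.03,0.09,0],[1,-0.03,-0.08,0.09,0],[1,-0.08,-0.13,0.09,0],[1,-0.13,-0.16,0.09,0],[1,-0.15,-0.18,0.09,0],[1,-0.15,-0.18,0.09,0]]'
python3 - <<'E'
from plant import robot
import cv2,numpy as np
c=robot.read_camera("scene");cv2.imwrite("pics/end.png",cv2.resize(c["color"][:,:,::-1],(800,600),interpolation=cv2.INTER_CUBIC))
E
```

```text
t: 19.62
tool_pos: [0.5607, 0.1375, 0.1996]
orientation: [-1.577, 0.0, -0.009]
force: [-5.7, -1.6, 15.4]
opening: 0.0004
t: 20.62
tool_pos: [0.4098, -0.0437, 0.29]
orientation: [-1.578, 0.001, -0.013]
force: [1.3, -0.1, -0.1]
opening: 0.0005
```

View pics/end.png

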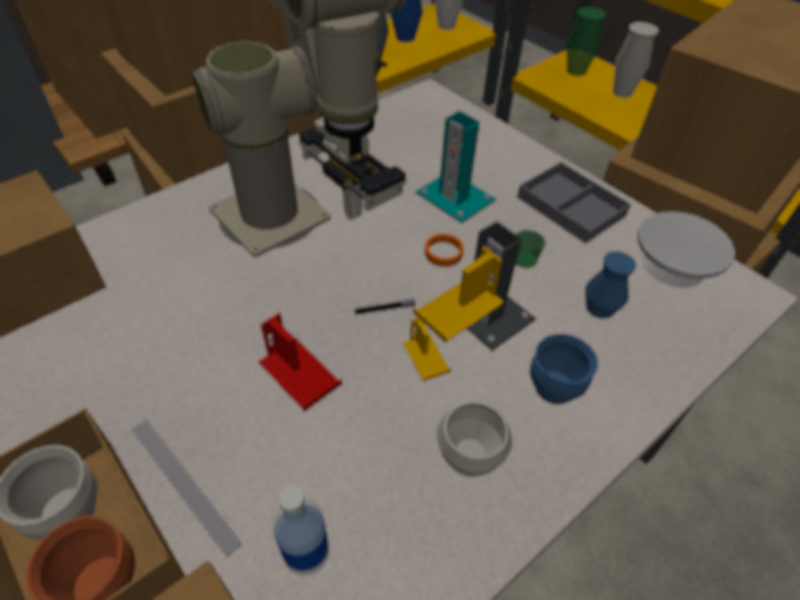

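The bracket hangs on the black post (ledge 460,310, rib 480,275), everything else stands where it was, and the arm is clear.

```bash
python3 -c "
from plant import robot
print(robot.close_job())"
```

```text
the job is handed in; nothing more can be done
None
```

The large yellow bracket is hooked in the upper two slots, pressed home past the catch and released. I handed the job in at about 20.7 s of the 64 s allowed. The lock itself I could not see directly; it rests on the force and height readings below.

- **Finding the slots:** the first touch landed on the strip at x 0.5625 with about 4.5 N. After a 2 mm shift the claws went in, until the flange met the strip.
- **Pressing down:** the catch was met about 8 mm down, and the resistance dropped once it was passed. The bracket then stopped at the expected home height, at the same reading each time.
- **After release:** touching the rib's top with closed fingers met it at z 0.200, which is the home height; a bracket hanging on the catch would be at about 0.212. It held at that height under a 15 N press.
- **Surroundings:** the last picture shows the other things where they were, and the arm clear of everything.

**Check that disagreed:** a gentle lift of the gripped bracket moved it up about 1.5 mm without clear resistance. I expected about 0.4 mm of play under the catch, or about 1 mm with the flange slightly off the strip, so I took it as play. I did not pull harder, so as not to unlock it.

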